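# Refit the pan of the dispensing balance and tare it

### The job

The round steel weighing pan has been left lying on top of the balance beside its well. With the fingertips, and without gripping or lifting it, gently push the pan across the rim until it drops fully home and lies level in the well; then take your hand off the pan, press the long tare key down and let it go. Keep off the small round on/off key, and leave the check weight on the balance and the other things on the counter where they stand.

Things in the scene. Friction and masses are not known exactly. Their poses are not given: they have to be found in the camera images.
- balance: white dispensing balance, fixed: housing 214 (x) by 210 mm (y), origin on the counter under its middle; x points from the key side to the back, y left as seen from the key side, z up. Flat deck 54 mm above the counter over x = -45 to +105 mm; the key panel, x = -45 to -110 mm, slopes down from 54 to about 40 mm height
- well (a point): middle of the mouth of the round well in the deck, at deck height (balance x = +30 mm, y = 0). The well is 126 mm across and 7 mm deep with a flat floor and a 1.5 mm chamfer; the deck reaches 42 mm beyond the well to either side (y). Axes as those of the balance
- pan: loose round steel weighing pan: disc 120 mm across, 10 mm thick, about 0.18 kg, lower edge bevelled 3 mm. Origin at the centre of its underside, z up. It starts flat on the deck left or right of the well, centres 78 to 88 mm apart, overhanging the housing's side. It slides flat and drops only when nearly concentric with the well; home, it is level, its top 3 mm above the deck
- tare_top (a point): middle of the top of the tare key: a long white key 36 mm (along the balance's y) by 20 mm, standing 6 mm proud of the key panel, to the right of the black display as seen from the key side
- tare (a joint): tare key: 0 = up, 0.003 m = fully down; sprung straight out of the sloping panel (12 degrees off vertical); pressing it from above takes about 1.5 N to start and 3.5 N fully down; it counts as pressed from 0.002 m
- power_top (a point): middle of the top of the on/off key: a round white key 13 mm across, left of the display, 6 mm proud. Not to be pressed
- power (a joint): on/off key: 0 = up, 0.003 m = fully down; sprung like the tare key
- weight: brass 100 g check weight with a knob, 22 mm across and 37 mm tall, standing loose on the deck on the other side of the well from the pan, its centre about 78 to 88 mm from the well's. Origin at its underside
- jar: amber jar with black lid, 48 mm across, 62 mm tall, standing on the counter close behind the balance; origin at its underside
- vial: small glass vial, 27 mm across, 50 mm tall, standing behind the balance; origin at its underside
- infusion: clear infusion bottle, 62 mm across, 150 mm tall, standing on the left of the counter; origin at its underside
- cup: white medicine cup, 42 mm across, 36 mm tall, on the counter in front of the balance's key panel; origin at its underside
- scoop: steel spoon 150 mm long lying at the front left of the counter; origin at its underside
- dish: round steel bowl, 104 mm across, 28 mm tall, on the right of the counter; origin at its underside
- carton: small cardboard carton 45 x 100 x 30 mm at the front left of the counter; origin at its underside
Not all that is in view belongs to the job. What is meant by the pan is not red, and is the smaller of those in its own colour.

How it is judged:
By the outcome, as a careful person would: the job done as asked, in the order asked, and still so for the second after the job is handed in, with the robot touching nothing.
It also fails if it takes over 58 s, if anything falls off the work surface, if the arm or the gripper's body presses on something with over 40 N, if the wrist force passes 120 N, or if a joint passes its speed limit or range.

### The arm

A 6-joint arm with a two-finger parallel gripper is mounted at the origin on the work surface. World frame = base frame: x ahead of the robot, y to its left, z up, the work surface at z = 0. Lengths are in m, angles in degrees, forces in N, time in s.
With the tool pointing down it reaches from about 0.275 to 0.85 m from the base axis. Payload 5.2 kg.
Tool frame: the origin (TCP) lies at the very end of the fingers, on their centre line; the grasp point (between the pads) lies 19 mm behind it (ctrl.grip_point_offset is the z of the grasp point in the tool frame, in m); z points along the fingers, y is the line along which they close (so a half turn about z gives the same grasp; the last joint's range is limited). The gripper opens to 85 mm and grips with 20 to 120 N. Pads are 22 mm wide; open, the fingers measure 114 mm over their backs; the gripper's body (76 mm by 85 mm) begins 54 mm behind the grasp point. The pads swing forward as they close: fully open they stand 13 mm farther back than shut.
Start: joints at [63.61, 14.817, 87.949, -0, 77.235, -11.62], TCP at [0.14, 0.532, 0.231] pointing down, gripper open.
Joint ranges: [-179.93, 179.93], [-52.35, 119.4], [10.71, 147.94], [-69.91, 249.91], [12.55, 155.21], [-178.61, 178.61]. Speed limits (degrees/s): [147.25, 147.25, 180, 180, 180, 180].

### API

Orientations are given as [roll, pitch, yaw] about the fixed x, y, z axes, in that order (R = Rz(yaw) Ry(pitch) Rx(roll)).
In Python, from bench import ctrl gives the robot as it stands.
- The arm moves only by the tool carry_out, never from a script. Its argument "deltas" is a list of rows, each an object of numbers: "x", "y", "z": the shift along the tool's x, y, z scaled (see below); "rx", "ry", "rz": the turn, a rotation vector about the tool's x, y, z scaled (see below). In form: [{"x": .., "y": .., "z": .., "rx": .., "ry": .., "rz": ..}, ...]. A call has 1 to 12 rows; each row is the pose to reach, as a shift and turn from the pose commanded when the call began, along the tool's axes at that moment; what a row does not reach only later rows make up. The controller multiplies each number of a shift by 0.4 m and each number of a turn by pi/2 rad. A row lasts 1/12 s, in which the tool goes at most 41.7 mm and 7.16 degrees, less where a joint would pass 70% of its speed; a pose out of reach is approached as far as the arm can. A call with a number of a shift or a turn outside -1 to 1 is refused whole. A call with a gripper value outside its range is refused whole. "fingers" is the closure, from 0 (fully open) to 1 (shut), set as the call begins (left out, the last holds). The fingers move at their own pace and stop on an object; "newtons" is the grip in N (left out, the last holds). Time passes only in rows, so rows that repeat a pose let the fingers close. It gives the time, the measured TCP pose, the force, the opening and the grip force at its end, in the units of the state.
- ctrl.get_obs(): the state, without advancing time (a new reading comes with each control period).
- ctrl.grab_frame(name): name is "scene" or "side" or "wrist"; returns a dict with "img" (480x640x3 uint8, blue, green, red), "mtx" (3x3 intrinsics, pixels), "R" (3x3) and "t" (3): a world point X has camera coordinates R X + t. Camera axes: x right, y down, z forward; pixel columns grow to the right and rows downward; lengths in m; the calibration is good to about 2 mm. A picture is of the moment at which its call begins. There is no depth.
- ctrl.close_job(): hands the job in; it is judged then, once.
The state is a dict: "t": time; "q": joint angles; "qvel": joint speeds; "tau": joint torques, N m; "eef_pos": TCP position; "tool_rot": TCP orientation; "contact_force": force on the tool from outside, world axes, zero at the start; "moment": the same for the moment, N m; "width": opening from 0.0 (shut) to 1.0 (fully open); "finger_force": force on a finger pad.
Only numpy, scipy, OpenCV 4.12 (cv2) and the standard library are available. Lean on these libraries where they do the work, as an engineer would, in place of code of your own. Each camera call takes 0.05 s, during which the arm holds its last target. There are 200 camera calls.

## Working session

There is one attempt and no reset: what is moved stays moved. The work goes in short steps, Python scripts to look and compute and a tool call to move; the robot and the scene stay as the last step left them, time stands still between calls to the robot, and variables do not carry over. Pictures are saved under pics/ and viewed, at most 10 in all, crops included, and the job is handed in when it is done.

Besides the shell and the picture viewer there is one more tool, called after "Request:" as name([rows], argument=value, ...), one row to a line, values as JSON. carry_out: Moves the arm, as the interface text tells. Its arguments: {"type":"object","properties":{"deltas":{"type":"array","items":{"type":"object","properties":{"x":{"type":"number"},"y":{"type":"number"},"z":{"type":"number"},"rx":{"type":"number"},"ry":{"type":"number"},"rz":{"type":"number"}}}},"fingers":{"type":"number"},"newtons":{"type":"number"}},"required":["deltas"]}

```bash
mkdir -p pics; cat > h.py <<'E'
import numpy as np,cv2
from bench import ctrl
def grab(n,f):
    d=ctrl.grab_frame(n); cv2.imwrite('pics/'+f+'.png',d['img']); np.savez('pics/'+f,**d); return d
def ray(f,u,v,z):
    d=np.load('pics/'+f+'.npz'); R,t=d['R'],d['t'].ravel()
    c=-R.T@t; r=R.T@np.linalg.solve(d['mtx'],[u,v,1]); return c+r*(z-c[2])/r[2]
def proj(f,X):
    d=np.load('pics/'+f+'.npz'); p=d['mtx']@(d['R']@np.asarray(X)+d['t'].ravel()); return p[:2]/p[2]
E
python3 -c "
from h import *
for n in('scene','side','wrist'): d=grab(n,n+'0'); print(n,-d['R'].T@d['t'].ravel())
print(ctrl.get_obs())"
```

```text
scene [ 1.0207621  -0.98531496  1.12284755]
side [0.364958   0.87352676 0.60964831]
wrist [0.06194969 0.55167819 0.37276179]
{'t': 0.15, 'q': array([ 6.36093293e+01,  1.48497401e+01,  8.79923333e+01,  2.75973434e-04,
        7.72360090e+01, -1.16184284e+01]), 'qvel': array([-0.11132692, -0.14219287, -0.21858545,  0.01421002,  0.05797457,
       -0.02607607]), 'tau': array([-3.07657510e-04, -4.46385241e+01, -2.90819907e+01, -5.13964114e-04,
        8.34164122e-03, -6.63056358e-05]), 'eef_pos': array([0.14003307, 0.53148873, 0.23069541]), 'tool_rot': array([-1.79923572e+02, -1.59887992e-02,  1.65227686e+02]), 'contact_force': array([ 0.73337123, -0.94838585,  0.6366808 ]), 'moment': array([-0.02202809, -0.05934916, -0.00609732]), 'finger_force': 0.0, 'width': 0.9965894437320739}
```

View pics/scene0.png

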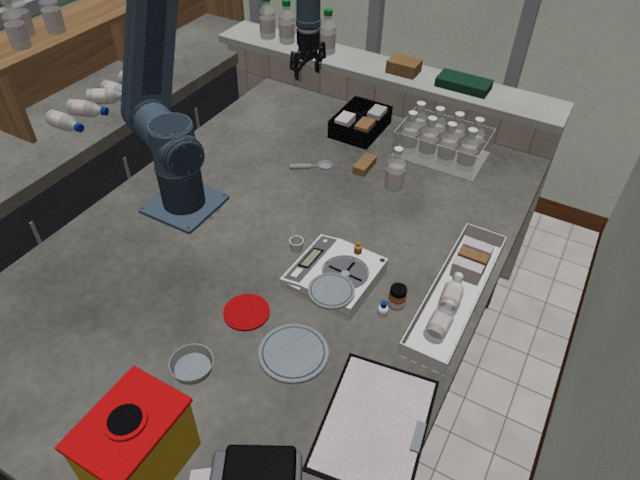

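View pics/side0.png

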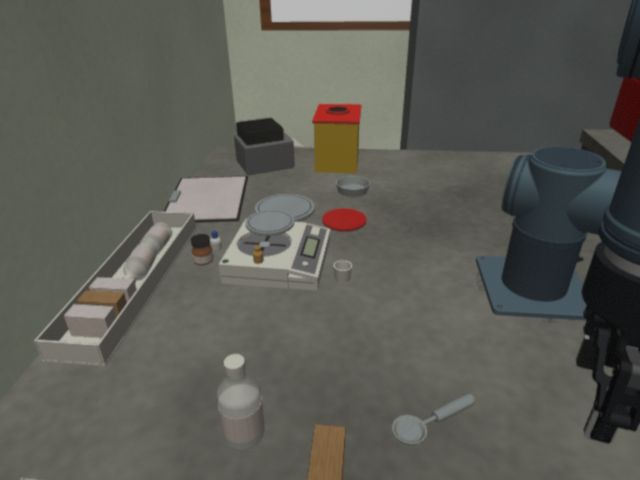

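The scene view shows three candidates: a grey disc on the balance at (331,291), a larger grey plate on the counter at (293,352) and a red disc at (246,312). The disc on the balance fits, because it is grey and the smaller of the two grey ones. The brass weight is at (358,247), the cup at (296,243) and the jar at (398,295). I'll confirm the disc in an enlarged crop.

```bash
python3 -c "
from h import *
a=cv2.imread('pics/scene0.png')[220:330,265:410]
cv2.imwrite('pics/crop1.png',cv2.resize(a,None,fx=5.4,fy=5.4,interpolation=cv2.INTER_CUBIC))"
```

```text
(no output)
```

View pics/crop1.png

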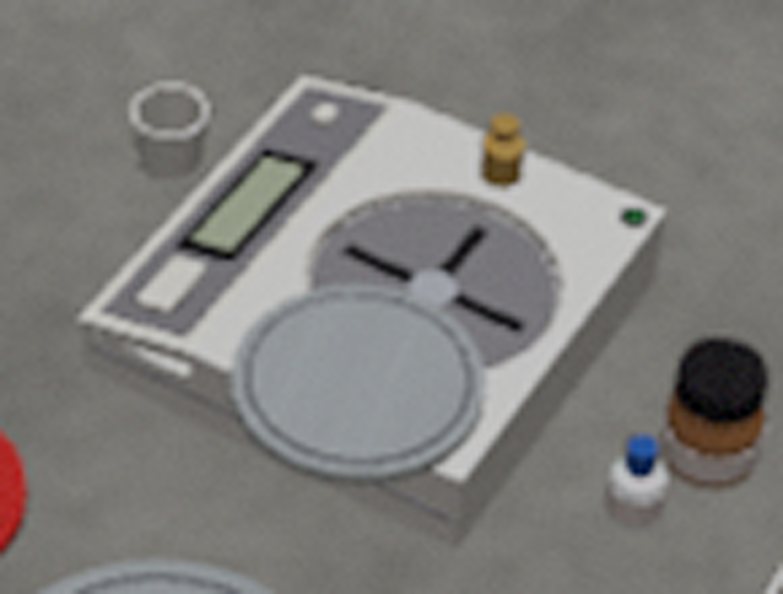

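The crop confirms it: the grey pan overlaps the right side of the well, with its centre at about crop (358,375). The tare key is at (172,283), the on/off key at (325,112), the weight at (503,150), and the well hub at (433,288).

```bash
python3 -c "
from h import *
from scipy.optimize import least_squares as LS
C=lambda x,y:np.array([265+(x+.5)/5.4-.5,220+(y+.5)/5.4-.5])
M=[((.105,.105,.054),C(665,210)),((.105,-.105,.054),C(463,478)),((-.107,.105,.04),C(305,77)),((-.107,-.105,.04),C(82,320)),((.03,0,.048),C(433,288))]
def W(p,b): c,s=np.cos(p[2]),np.sin(p[2]); return np.array([p[0]+c*b[0]-s*b[1],p[1]+s*b[0]+c*b[1],b[2]])
f=lambda p:np.concatenate([proj('scene0',W(p,b))-u for b,u in M])
g=ray('scene0',*M[4][1],.048)
s=LS(f,[g[0],g[1],0]);print('bal',s.x[:2],np.degrees(s.x[2]),s.fun.round(1))
np.save('bal',s.x)
inv=lambda X:(np.array([[np.cos(s.x[2]),np.sin(s.x[2])],[-np.sin(s.x[2]),np.cos(s.x[2])]])@(X[:2]-s.x[:2])).round(4)
# pan: fit top circle extremes
th=np.linspace(0,2*np.pi,180)
def P(q,z): return np.array([proj('scene0',[q[0]+.06*np.cos(t),q[1]+.06*np.sin(t),z]) for t in th])
def pf(q):
  a=P(q,.064);b=P(q,.058);l=C(232,285);h=C(484,476)
  return [a[:,0].min()-l[0],a[:,0].max()-h[0],a[:,1].min()-l[1],b[:,1].max()-h[1]]
r=LS(pf,ray('scene0',*C(358,375),.064)[:2]);print('pan',r.x,r.fun.round(1),inv(r.x))
print('well',W(s.x,(.03,0,.054)))
for n,c,z in(('tare',C(174,283),.052),('power',C(325,112),.052),('weight',C(503,178),.056),('cup',C(170,105),.036),('jar',C(722,380),.062)):
  X=ray('scene0',*c,z);print(n,X.round(3),inv(X))
"
```

```text
bal [ 0.5649061 -0.0497743] -2.1735762156547747 [-0.  -0.3 -0.1  0.5  0.1 -0.1  0.1  0.1 -0.1 -0.3]
pan [ 0.59669775 -0.13251344] [-0.2  0.2 -0.8  0.7] [ 0.0349 -0.0815]
well [ 0.59488452 -0.05091211  0.054     ]
tare [ 0.486 -0.116  0.052] [-0.0768 -0.0694]
power [0.49  0.029 0.052] [-0.0775  0.0757]
weight [0.594 0.028 0.056] [0.0263 0.0785]
cup [0.409 0.007 0.036] [-0.1582  0.0511]
jar [ 0.747 -0.048  0.062] [0.1818 0.0084]
```

```bash
cat >> h.py <<'E'
from scipy.spatial.transform import Rotation as Ro
def to(pos,yaw):
    o=ctrl.get_obs(); R=Ro.from_euler('xyz',o['tool_rot'],degrees=True)
    d=R.inv().apply(np.array(pos)-o['eef_pos'])/.4
    w=(R.inv()*Ro.from_euler('xyz',[180,0,yaw],degrees=True)).as_rotvec()/(np.pi/2)
    print('xyz',d.round(4),'rot',w.round(4))
def W(b):
    p=np.load('bal.npy'); c,s=np.cos(p[2]),np.sin(p[2]); return np.array([p[0]+c*b[0]-s*b[1],p[1]+s*b[0]+c*b[1],b[2]])
E
python3 -c "
from h import *
for u,v in((395,190),(325,165),(365,165),(293,352)): print(ray('scene0',u,v,0).round(3))
print(W((.034,-.16,.1)))
to((.46,.2,.16),87.8)"
```

```text
[0.547 0.406 0.   ]
[0.281 0.412 0.   ]
[0.401 0.482 0.   ]
[ 0.589 -0.308  0.   ]
[ 0.59281332 -0.2109487   0.1       ]
xyz [-0.9848 -0.5971  0.1773] rot [-8.000e-04  4.000e-04  8.603e-01]
```

Request:
carry_out([
  {"x": -0.985,"y": -0.597,"z": 0.177,"rz": 0.86},
  {"x": -0.985,"y": -0.597,"z": 0.177,"rz": 0.86},
  {"x": -0.985,"y": -0.597,"z": 0.177,"rz": 0.86},
  {"x": -0.985,"y": -0.597,"z": 0.177,"rz": 0.86},
  {"x": -0.985,"y": -0.597,"z": 0.177,"rz": 0.86},
  {"x": -0.985,"y": -0.597,"z": 0.177,"rz": 0.86},
  {"x": -0.985,"y": -0.597,"z": 0.177,"rz": 0.86},
  {"x": -0.985,"y": -0.597,"z": 0.177,"rz": 0.86},
  {"x": -0.985,"y": -0.597,"z": 0.177,"rz": 0.86},
  {"x": -0.985,"y": -0.597,"z": 0.177,"rz": 0.86},
  {"x": -0.985,"y": -0.597,"z": 0.177,"rz": 0.86},
  {"x": -0.985,"y": -0.597,"z": 0.177,"rz": 0.86},
], fingers=0)

```text
validation failed for argument at $.de...
```

```bash
python3 -c "
from h import *
grab('wrist','wrist1');o=ctrl.get_obs();print(o['t'],o['eef_pos'],o['tool_rot'],o['contact_force'])"
```

```text
0.2 [0.14004549 0.53153754 0.23079769] [-1.79936959e+02 -1.13981949e-02  1.65230087e+02] [-0.1589296  -0.49415149 -0.68934625]
```

View pics/wrist1.png

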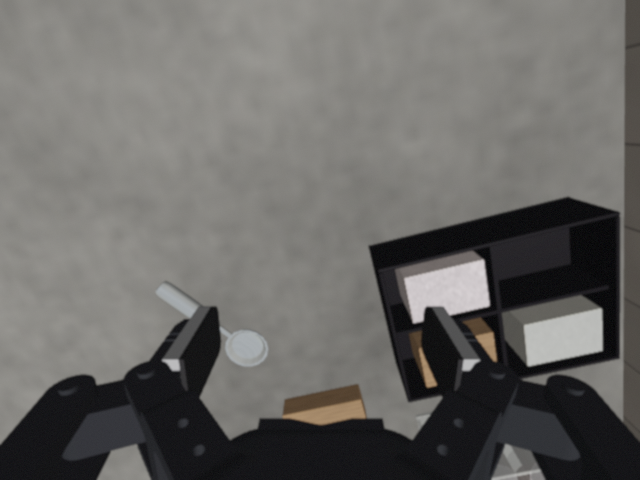

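The move was refused, so the arm hasn't moved. This wrist view is from the start pose, with the open fingertips at about (205,330) and (440,330). I'll retry with all six fields in each row.

Request:
carry_out([
  {"x": -0.985,"y": -0.597,"z": 0.177,"rx": 0,"ry": 0,"rz": 0.86},
  {"x": -0.985,"y": -0.597,"z": 0.177,"rx": 0,"ry": 0,"rz": 0.86},
  {"x": -0.985,"y": -0.597,"z": 0.177,"rx": 0,"ry": 0,"rz": 0.86},
  {"x": -0.985,"y": -0.597,"z": 0.177,"rx": 0,"ry": 0,"rz": 0.86},
  {"x": -0.985,"y": -0.597,"z": 0.177,"rx": 0,"ry": 0,"rz": 0.86},
  {"x": -0.985,"y": -0.597,"z": 0.177,"rx": 0,"ry": 0,"rz": 0.86},
  {"x": -0.985,"y": -0.597,"z": 0.177,"rx": 0,"ry": 0,"rz": 0.86},
  {"x": -0.985,"y": -0.597,"z": 0.177,"rx": 0,"ry": 0,"rz": 0.86},
  {"x": -0.985,"y": -0.597,"z": 0.177,"rx": 0,"ry": 0,"rz": 0.86},
  {"x": -0.985,"y": -0.597,"z": 0.177,"rx": 0,"ry": 0,"rz": 0.86},
  {"x": -0.985,"y": -0.597,"z": 0.177,"rx": 0,"ry": 0,"rz": 0.86},
  {"x": -0.985,"y": -0.597,"z": 0.177,"rx": 0,"ry": 0,"rz": 0.86},
], fingers=0)

```text
t: 1.2
eef_pos: [0.4642, 0.196, 0.1596]
tool_rot: [179.9, 0.1, 87.3]
contact_force: [-0.1, 0.2, 0.1]
width: 1.003
finger_force: 0.0
```

Request:
carry_out([
  {"x": 0,"y": 0,"z": 0.1,"rx": 0,"ry": 0,"rz": 0},
  {"x": 0,"y": 0,"z": 0.2,"rx": 0,"ry": 0,"rz": 0},
  {"x": 0,"y": 0,"z": 0.3,"rx": 0,"ry": 0,"rz": 0},
  {"x": 0,"y": 0,"z": 0.36,"rx": 0,"ry": 0,"rz": 0},
  {"x": 0,"y": 0,"z": 0.38,"rx": 0,"ry": 0,"rz": 0},
  {"x": 0,"y": 0,"z": 0.39,"rx": 0,"ry": 0,"rz": 0},
  {"x": 0,"y": 0,"z": 0.395,"rx": 0,"ry": 0,"rz": 0},
  {"x": 0,"y": 0,"z": 0.4,"rx": 0,"ry": 0,"rz": 0},
  {"x": 0,"y": 0,"z": 0.4,"rx": 0,"ry": 0,"rz": 0},
])

```text
t: 1.95
eef_pos: [0.4615, 0.2009, 0.0018]
tool_rot: [179.8, -0.0, 87.9]
contact_force: [-0.0, -0.4, 0.2]
width: 0.998
finger_force: 0.0
```

Request:
carry_out([
  {"x": 0,"y": 0,"z": 0.005,"rx": 0,"ry": 0,"rz": 0},
  {"x": 0,"y": 0,"z": 0.01,"rx": 0,"ry": 0,"rz": 0},
  {"x": 0,"y": 0,"z": 0.015,"rx": 0,"ry": 0,"rz": 0},
  {"x": 0,"y": 0,"z": 0.015,"rx": 0,"ry": 0,"rz": 0},
])

```text
t: 2.28
eef_pos: [0.4602, 0.2005, -0.0055]
tool_rot: [180.0, -0.0, 87.8]
contact_force: [-0.2, 0.6, -0.6]
width: 0.998
finger_force: 0.0
```

So with the fingers open, the tips stand about 13 mm above the TCP. I'll go down a few more mm to confirm.

Request:
carry_out([
  {"x": 0,"y": 0,"z": 0.005,"rx": 0,"ry": 0,"rz": 0},
  {"x": 0,"y": 0,"z": 0.01,"rx": 0,"ry": 0,"rz": 0},
  {"x": 0,"y": 0,"z": 0.0125,"rx": 0,"ry": 0,"rz": 0},
  {"x": 0,"y": 0,"z": 0.015,"rx": 0,"ry": 0,"rz": 0},
  {"x": 0,"y": 0,"z": 0.0175,"rx": 0,"ry": 0,"rz": 0},
  {"x": 0,"y": 0,"z": 0.0175,"rx": 0,"ry": 0,"rz": 0},
])

```text
t: 2.78
eef_pos: [0.4602, 0.2004, -0.0127]
tool_rot: [-180.0, 0.0, 87.8]
contact_force: [0.6, 0.2, -0.4]
width: 0.997
finger_force: 0.0
```

Request:
carry_out([
  {"x": 0,"y": 0,"z": 0.0025,"rx": 0,"ry": 0,"rz": 0},
  {"x": 0,"y": 0,"z": 0.004,"rx": 0,"ry": 0,"rz": 0},
  {"x": 0,"y": 0,"z": 0.004,"rx": 0,"ry": 0,"rz": 0},
])

```text
t: 3.03
eef_pos: [0.4604, 0.2005, -0.0132]
tool_rot: [180.0, 0.0, 87.8]
contact_force: [-3.6, -1.3, 10.0]
width: 1.002
finger_force: 5.2
```

```bash
python3 -c "
from h import *
p=W((.034,-.165,.15));print(p);to(p,87.8)"
```

```text
[ 0.59262369 -0.2159451   0.15      ]
xyz [-1.0279  0.3699 -0.4078] rot [0.0002 0.     0.0004]
```

Request:
carry_out([
  {"x": 0,"y": 0,"z": -0.1,"rx": 0,"ry": 0,"rz": 0},
  {"x": 0,"y": 0,"z": -0.2,"rx": 0,"ry": 0,"rz": 0},
  {"x": 0,"y": 0,"z": -0.3,"rx": 0,"ry": 0,"rz": 0},
  {"x": 0,"y": 0,"z": -0.41,"rx": 0,"ry": 0,"rz": 0},
  {"x": 0,"y": 0,"z": -0.41,"rx": 0,"ry": 0,"rz": 0},
  {"x": -0.1,"y": 0.04,"z": -0.41,"rx": 0,"ry": 0,"rz": 0},
  {"x": -0.2,"y": 0.08,"z": -0.41,"rx": 0,"ry": 0,"rz": 0},
  {"x": -0.3,"y": 0.12,"z": -0.41,"rx": 0,"ry": 0,"rz": 0},
  {"x": -0.4,"y": 0.16,"z": -0.41,"rx": 0,"ry": 0,"rz": 0},
  {"x": -0.5,"y": 0.2,"z": -0.41,"rx": 0,"ry": 0,"rz": 0},
  {"x": -0.6,"y": 0.24,"z": -0.41,"rx": 0,"ry": 0,"rz": 0},
])

```text
t: 3.95
eef_pos: [0.5445, -0.0369, 0.1498]
tool_rot: [180.0, -0.0, 87.8]
contact_force: [0.0, 0.6, -0.4]
width: 1.004
finger_force: 0.0
```

```bash
python3 -c "
from h import *
p=W((.034,-.165,.12));to(p,87.8)"
```

```text
xyz [-0.4427  0.137   0.0745] rot [ 0.0002 -0.      0.0004]
```

Request:
carry_out([
  {"x": -0.1,"y": 0.03,"z": 0,"rx": 0,"ry": 0,"rz": 0},
  {"x": -0.2,"y": 0.06,"z": 0,"rx": 0,"ry": 0,"rz": 0},
  {"x": -0.3,"y": 0.09,"z": 0,"rx": 0,"ry": 0,"rz": 0},
  {"x": -0.4,"y": 0.125,"z": 0.04,"rx": 0,"ry": 0,"rz": 0},
  {"x": -0.44,"y": 0.137,"z": 0.075,"rx": 0,"ry": 0,"rz": 0},
  {"x": -0.44,"y": 0.137,"z": 0.075,"rx": 0,"ry": 0,"rz": 0},
  {"x": -0.44,"y": 0.137,"z": 0.075,"rx": 0,"ry": 0,"rz": 0},
  {"x": -0.44,"y": 0.137,"z": 0.075,"rx": 0,"ry": 0,"rz": 0},
])

```text
t: 4.62
eef_pos: [0.592, -0.2122, 0.1196]
tool_rot: [-179.9, -0.1, 87.8]
contact_force: [0.3, -0.5, 0.6]
width: 0.999
finger_force: 0.0
```

```bash
python3 -c "
from h import *
grab('wrist','wrist2')
to(W((.034,-.165,.0455)),87.8);print(proj('wrist2',W((.03,0,.054))),proj('wrist2',W((.0349,-.0815,.064))),proj('wrist2',W((.105,-.105,.054))),proj('wrist2',W((.105,.105,.054))))"
```

```text
xyz [-0.0103  0.0011  0.1868] rot [ 0.     -0.0003  0.0008]
[315.52073625 -50.41360614] [325.12127152 124.53680365] [444.88123929 166.94913153] [ 503.14527575 -370.00567431]
```

View pics/wrist2.png

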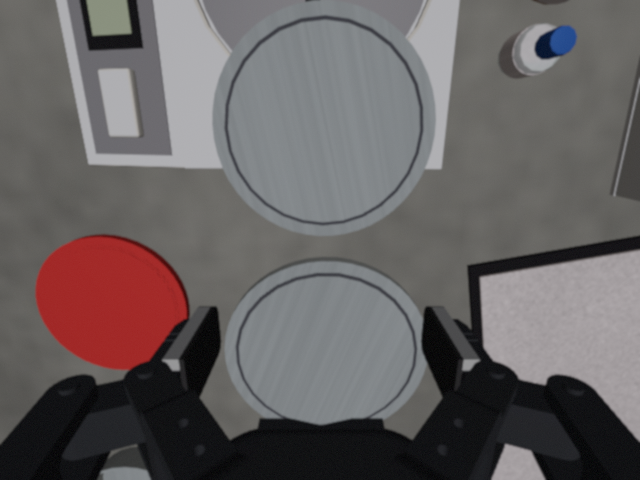

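The pan is centred at about (324,118), within 3 mm of the predicted (325,124), and the balance corner at (442,167) matches. The fingertips at (205,320) and (437,320) straddle the pan evenly. Next I'll lower and approach.

Request:
carry_out([
  {"x": 0,"y": 0.001,"z": 0.05,"rx": 0,"ry": 0,"rz": 0},
  {"x": 0,"y": 0.001,"z": 0.1,"rx": 0,"ry": 0,"rz": 0},
  {"x": 0,"y": 0.001,"z": 0.15,"rx": 0,"ry": 0,"rz": 0},
  {"x": 0,"y": 0.001,"z": 0.18,"rx": 0,"ry": 0,"rz": 0},
  {"x": 0,"y": 0.001,"z": 0.186,"rx": 0,"ry": 0,"rz": 0},
  {"x": 0,"y": 0.001,"z": 0.186,"rx": 0,"ry": 0,"rz": 0},
  {"x": 0,"y": 0.001,"z": 0.186,"rx": 0,"ry": 0,"rz": 0},
])

```text
t: 5.25
eef_pos: [0.5936, -0.2128, 0.0467]
tool_rot: [179.9, 0.0, 87.9]
contact_force: [0.2, -0.4, 0.7]
width: 0.996
finger_force: 0.0
```

```bash
python3 -c "
from h import *
print(ctrl.get_obs()['eef_pos']);to(W((.034,-.14,.0455)),87.8);to(W((.03,-.053,.0455)),87.8)"
```

```text
[ 0.59356954 -0.21277832  0.04673011]
xyz [ 0.0545 -0.002   0.003 ] rot [0.001  0.0005 0.0008]
xyz [ 0.272  -0.0118  0.0028] rot [0.001  0.0005 0.0008]
```

Request:
carry_out([
  {"x": 0.02,"y": -0.001,"z": 0.002,"rx": 0,"ry": 0,"rz": 0},
  {"x": 0.04,"y": -0.002,"z": 0.002,"rx": 0,"ry": 0,"rz": 0},
  {"x": 0.05,"y": -0.002,"z": 0.002,"rx": 0,"ry": 0,"rz": 0},
  {"x": 0.055,"y": -0.002,"z": 0.002,"rx": 0,"ry": 0,"rz": 0},
  {"x": 0.06,"y": -0.002,"z": 0.002,"rx": 0,"ry": 0,"rz": 0},
  {"x": 0.065,"y": -0.003,"z": 0.002,"rx": 0,"ry": 0,"rz": 0},
  {"x": 0.07,"y": -0.003,"z": 0.002,"rx": 0,"ry": 0,"rz": 0},
  {"x": 0.075,"y": -0.003,"z": 0.002,"rx": 0,"ry": 0,"rz": 0},
  {"x": 0.08,"y": -0.003,"z": 0.002,"rx": 0,"ry": 0,"rz": 0},
  {"x": 0.085,"y": -0.003,"z": 0.002,"rx": 0,"ry": 0,"rz": 0},
  {"x": 0.09,"y": -0.004,"z": 0.002,"rx": 0,"ry": 0,"rz": 0},
])

```text
t: 6.17
eef_pos: [0.5927, -0.1771, 0.0448]
tool_rot: [180.0, 0.0, 87.8]
contact_force: [-0.1, -1.6, 1.1]
width: 1.001
finger_force: 0.9
```

```bash
python3 -c "
from h import *
grab('wrist','wrist3');print(ctrl.get_obs()['contact_force'])"
```

```text
[ 0.69475289 -0.31267982  2.01972832]
```

View pics/wrist3.png

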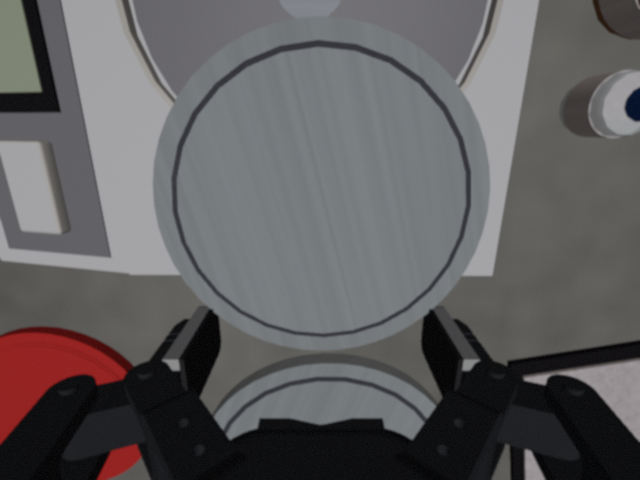

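The pan, centred at about (321,182), now rests against both fingertips at (216,315) and (426,315). I'll work out how much push is left.

```bash
python3 -c "
from h import *
X=ray('wrist3',321.5,181,.064);w=W((.03,0,0));print(X,ctrl.get_obs()['eef_pos'],w,'pred corner',proj('wrist3',W((.105,-.105,.054))))
d=(w-X);d[2]=0;to(ctrl.get_obs()['eef_pos']+d,87.8)"
```

```text
[ 0.5945387  -0.11614788  0.064     ] [ 0.59254896 -0.17659258  0.04477529] [ 0.59488452 -0.05091211  0.        ] pred corner [498.06555822 274.00898598]
xyz [ 0.163  -0.0053  0.    ] rot [ 0.     -0.      0.0003]
```

Request:
carry_out([
  {"x": 0.006,"y": 0,"z": 0,"rx": 0,"ry": 0,"rz": 0},
  {"x": 0.012,"y": 0,"z": 0,"rx": 0,"ry": 0,"rz": 0},
  {"x": 0.018,"y": -0.001,"z": 0,"rx": 0,"ry": 0,"rz": 0},
  {"x": 0.024,"y": -0.001,"z": 0,"rx": 0,"ry": 0,"rz": 0},
  {"x": 0.03,"y": -0.001,"z": 0,"rx": 0,"ry": 0,"rz": 0},
  {"x": 0.036,"y": -0.001,"z": 0,"rx": 0,"ry": 0,"rz": 0},
  {"x": 0.042,"y": -0.001,"z": 0,"rx": 0,"ry": 0,"rz": 0},
  {"x": 0.048,"y": -0.002,"z": 0,"rx": 0,"ry": 0,"rz": 0},
  {"x": 0.054,"y": -0.002,"z": 0,"rx": 0,"ry": 0,"rz": 0},
  {"x": 0.06,"y": -0.002,"z": 0,"rx": 0,"ry": 0,"rz": 0},
  {"x": 0.066,"y": -0.002,"z": 0,"rx": 0,"ry": 0,"rz": 0},
  {"x": 0.072,"y": -0.002,"z": 0,"rx": 0,"ry": 0,"rz": 0},
])

```text
t: 7.22
eef_pos: [0.5928, -0.1479, 0.0447]
tool_rot: [-180.0, 0.0, 87.8]
contact_force: [-0.6, -1.5, 0.5]
width: 1.002
finger_force: 1.0
```

Request:
carry_out([
  {"x": 0.006,"y": 0,"z": 0,"rx": 0,"ry": 0,"rz": 0},
  {"x": 0.012,"y": 0,"z": 0,"rx": 0,"ry": 0,"rz": 0},
  {"x": 0.018,"y": -0.001,"z": 0,"rx": 0,"ry": 0,"rz": 0},
  {"x": 0.024,"y": -0.001,"z": 0,"rx": 0,"ry": 0,"rz": 0},
  {"x": 0.03,"y": -0.001,"z": 0,"rx": 0,"ry": 0,"rz": 0},
  {"x": 0.036,"y": -0.001,"z": 0,"rx": 0,"ry": 0,"rz": 0},
  {"x": 0.042,"y": -0.001,"z": 0,"rx": 0,"ry": 0,"rz": 0},
  {"x": 0.048,"y": -0.002,"z": 0,"rx": 0,"ry": 0,"rz": 0},
  {"x": 0.054,"y": -0.002,"z": 0,"rx": 0,"ry": 0,"rz": 0},
  {"x": 0.058,"y": -0.002,"z": 0,"rx": 0,"ry": 0,"rz": 0},
  {"x": 0.062,"y": -0.002,"z": 0,"rx": 0,"ry": 0,"rz": 0},
])

```text
t: 8.13
eef_pos: [0.593, -0.1231, 0.0448]
tool_rot: [180.0, 0.0, 87.8]
contact_force: [-0.3, -2.3, 2.0]
width: 1.002
finger_force: 1.2
```

```bash
python3 -c "
from h import *
grab('wrist','wrist4');o=ctrl.get_obs();print(o['contact_force'],o['eef_pos'],proj('wrist4',W((.03,0,.054))))"
```

```text
[-0.10369563 -1.18735392  1.7344342 ] [ 0.5929406  -0.12283067  0.04474249] [320.41179314 146.00652358]
```

View pics/wrist4.png

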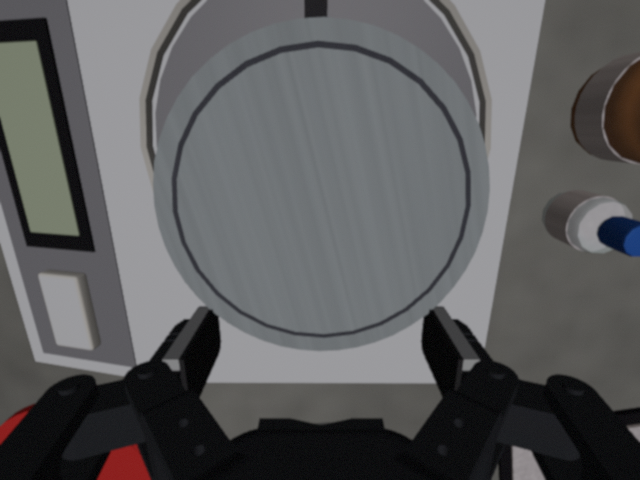

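The pan is still cradled at (321,182), and the well rim shows around it at u = 141 to 491. About 11 mm remain, so I'll push in 1 mm steps.

Request:
carry_out([
  {"x": 0.0025,"y": 0,"z": 0,"rx": 0,"ry": 0,"rz": 0},
  {"x": 0.005,"y": -0.001,"z": 0,"rx": 0,"ry": 0,"rz": 0},
  {"x": 0.0075,"y": -0.001,"z": 0,"rx": 0,"ry": 0,"rz": 0},
  {"x": 0.01,"y": -0.002,"z": 0,"rx": 0,"ry": 0,"rz": 0},
  {"x": 0.0125,"y": -0.002,"z": 0,"rx": 0,"ry": 0,"rz": 0},
  {"x": 0.015,"y": -0.002,"z": 0,"rx": 0,"ry": 0,"rz": 0},
  {"x": 0.0175,"y": -0.002,"z": 0,"rx": 0,"ry": 0,"rz": 0},
  {"x": 0.02,"y": -0.002,"z": 0,"rx": 0,"ry": 0,"rz": 0},
  {"x": 0.0225,"y": -0.002,"z": 0,"rx": 0,"ry": 0,"rz": 0},
  {"x": 0.0225,"y": -0.002,"z": 0,"rx": 0,"ry": 0,"rz": 0},
])

```text
t: 9.02
eef_pos: [0.5921, -0.1138, 0.0444]
tool_rot: [-179.9, -0.0, 87.8]
contact_force: [-0.5, 0.0, -0.4]
width: 0.998
finger_force: 0.2
```

```bash
python3 -c "
from h import *
grab('wrist','wrist5');o=ctrl.get_obs();print(o['contact_force'],o['eef_pos'],proj('wrist5',W((.03,0,.054))),proj('wrist5',W((.03,0,.057))))"
```

```text
[-0.45256145  0.90339353 -0.56004302] [ 0.59214046 -0.11390039  0.04444046] [323.8006411  171.73438819] [323.86710583 172.77097473]
```

View pics/wrist5.png

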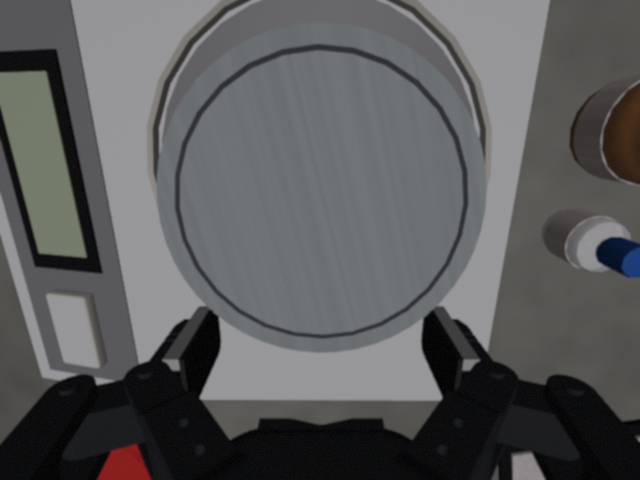

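The pan width has shrunk from 336 to 328 px, so its leading edge is dipping into the well. The well is centred at about (320,165) and the pan at (322,186), which leaves 7 to 8 mm. I'll keep pushing gently.

Request:
carry_out([
  {"x": 0.0025,"y": 0,"z": 0,"rx": 0,"ry": 0,"rz": 0},
  {"x": 0.005,"y": 0,"z": 0,"rx": 0,"ry": 0,"rz": 0},
  {"x": 0.0075,"y": 0,"z": 0,"rx": 0,"ry": 0,"rz": 0},
  {"x": 0.01,"y": 0,"z": 0,"rx": 0,"ry": 0,"rz": 0},
  {"x": 0.0125,"y": 0,"z": 0,"rx": 0,"ry": 0,"rz": 0},
  {"x": 0.015,"y": 0,"z": 0,"rx": 0,"ry": 0,"rz": 0},
  {"x": 0.0175,"y": 0,"z": 0,"rx": 0,"ry": 0,"rz": 0},
  {"x": 0.0175,"y": 0,"z": 0,"rx": 0,"ry": 0,"rz": 0},
])

```text
t: 9.73
eef_pos: [0.5929, -0.107, 0.0448]
tool_rot: [180.0, -0.0, 87.8]
contact_force: [-0.0, -0.3, -0.4]
width: 1.006
finger_force: 0.1
```

```bash
python3 -c "
from h import *
grab('wrist','wrist6');o=ctrl.get_obs();print(o['contact_force'],o['eef_pos'],proj('wrist6',W((.03,0,.054))))"
```

```text
[ 0.98882007 -0.54108852 -0.2930803 ] [ 0.59286129 -0.10706339  0.04478685] [322.39561088 189.76767892]
```

View pics/wrist6.png

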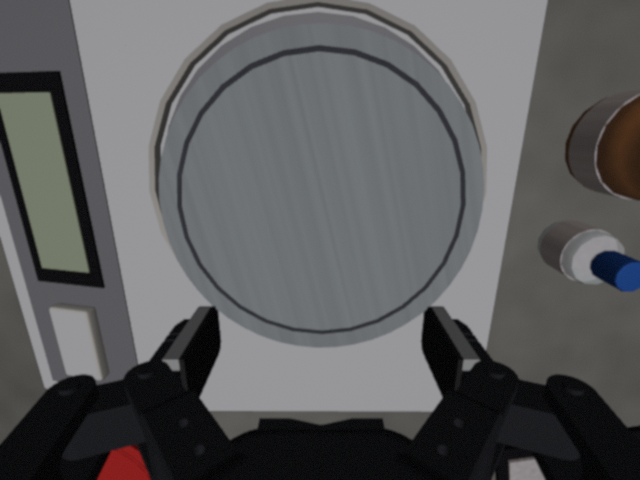

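The far gap is down to about 10 px (v 5 to 18) with the near edge at v = 346 still on the rim, so roughly 4 mm remain. I have one picture left to view, so from here I'll track progress with numeric profiles.

Request:
carry_out([
  {"x": 0.0025,"y": -0.001,"z": 0,"rx": 0,"ry": 0,"rz": 0},
  {"x": 0.005,"y": -0.001,"z": 0,"rx": 0,"ry": 0,"rz": 0},
  {"x": 0.0075,"y": -0.002,"z": 0,"rx": 0,"ry": 0,"rz": 0},
  {"x": 0.01,"y": -0.002,"z": 0,"rx": 0,"ry": 0,"rz": 0},
  {"x": 0.0125,"y": -0.002,"z": 0,"rx": 0,"ry": 0,"rz": 0},
  {"x": 0.0125,"y": -0.002,"z": 0,"rx": 0,"ry": 0,"rz": 0},
])

```text
t: 10.28
eef_pos: [0.5921, -0.102, 0.0447]
tool_rot: [-180.0, -0.0, 87.8]
contact_force: [0.6, 0.2, 1.1]
width: 1.003
finger_force: 0.0
```

```bash
cat > prof.py <<'E'
from h import *
import sys
def prof(f):
    g=cv2.GaussianBlur(cv2.imread(f'pics/{f}.png'),(5,5),0).astype(int)
    w=proj(f,W((.03,0,.054))); print(f,'well pred',w.round(0))
    for nm,s in(('far',g[0:60,320]),('near',g[320:400,320]),('L',g[185,130:200]),('R',g[185,450:510])):
        b={'far':0,'near':320,'L':130,'R':450}[nm]
        print(nm,[(b+i,int(s[i].mean())) for i in range(0,len(s),3)])
if len(sys.argv)>1:
    grab('wrist',sys.argv[1]); o=ctrl.get_obs(); print(o['contact_force'].round(1),o['eef_pos'].round(4),o['finger_force'])
    prof(sys.argv[1])
E
python3 prof.py wrist7; python3 -c "
from prof import *
prof('wrist6')"
```

```text
[ 0.3 -0.3 -0.7] [ 0.5922 -0.1021  0.0447] 0.0
wrist7 well pred [325. 203.]
far [(0, 150), (3, 150), (6, 150), (9, 150), (12, 134), (15, 114), (18, 96), (21, 67), (24, 133), (27, 138), (30, 106), (33, 103), (36, 107), (39, 110), (42, 110), (45, 110), (48, 110), (51, 110), (54, 110), (57, 96)]
near [(320, 110), (323, 111), (326, 111), (329, 111), (332, 80), (335, 77), (338, 107), (341, 107), (344, 107), (347, 118), (350, 149), (353, 151), (356, 151), (359, 151), (362, 151), (365, 151), (368, 151), (371, 151), (374, 151), (377, 151), (380, 151), (383, 151), (386, 151), (389, 151), (392, 151), (395, 151), (398, 151)]
L [(130, 151), (133, 151), (136, 151), (139, 151), (142, 151), (145, 151), (148, 151), (151, 149), (154, 134), (157, 121), (160, 66), (163, 83), (166, 110), (169, 110), (172, 112), (175, 113), (178, 111), (181, 78), (184, 60), (187, 100), (190, 112), (193, 112), (196, 113), (199, 112)]
R [(450, 110), (453, 109), (456, 98), (459, 56), (462, 81), (465, 109), (468, 109), (471, 111), (474, 113), (477, 113), (480, 101), (483, 125), (486, 136), (489, 150), (492, 151), (495, 151),
[... 449 characters left out ...]
52), (359, 152), (362, 152), (365, 151), (368, 152), (371, 151), (374, 151), (377, 151), (380, 152), (383, 152), (386, 151), (389, 151), (392, 152), (395, 151), (398, 151)]
L [(130, 152), (133, 151), (136, 151), (139, 151), (142, 151), (145, 151), (148, 145), (151, 132), (154, 107), (157, 66), (160, 105), (163, 111), (166, 110), (169, 110), (172, 112), (175, 106), (178, 61), (181, 74), (184, 107), (187, 109), (190, 113), (193, 113), (196, 113), (199, 112)]
R [(450, 110), (453, 110), (456, 110), (459, 96), (462, 54), (465, 83), (468, 110), (471, 109), (474, 111), (477, 113), (480, 114), (483, 120), (486, 142), (489, 152), (492, 151), (495, 152), (498, 151), (501, 151), (504, 151), (507, 151)]
```

The pan now measures 316 × 317 px, a true circle. That matches the 318 px expected for a level pan with its top 3 mm above the deck. The finger force is 0, so the pan is home. I'll back off, rise and close the fingers, then locate the tare key.

Request:
carry_out([
  {"x": -0.01,"y": 0,"z": 0,"rx": 0,"ry": 0,"rz": 0},
  {"x": -0.02,"y": 0,"z": 0,"rx": 0,"ry": 0,"rz": 0},
  {"x": -0.02,"y": 0,"z": -0.03,"rx": 0,"ry": 0,"rz": 0},
  {"x": -0.02,"y": 0,"z": -0.1,"rx": 0,"ry": 0,"rz": 0},
  {"x": -0.02,"y": 0,"z": -0.2,"rx": 0,"ry": 0,"rz": 0},
  {"x": -0.02,"y": 0,"z": -0.2,"rx": 0,"ry": 0,"rz": 0},
])

```text
t: 10.83
eef_pos: [0.5962, -0.1121, 0.1331]
tool_rot: [179.3, 0.2, 87.8]
contact_force: [2.6, 0.2, 0.4]
width: 1.003
finger_force: 0.0
```

```bash
python3 -c "
from h import *
d=grab('wrist','wrist8');grab('side','side8');grab('scene','scene8')
o=ctrl.get_obs();print(o['eef_pos'],o['contact_force'])
X=ray('wrist6',76,341,.053);print('tare from wrist6',X,W((-.0768,-.0694,.053)))
to(np.r_[X[:2],.10],87.8)
a=d['img']; b=cv2.resize(cv2.imread('pics/side8.png')[195:300,205:360],(464,315),interpolation=cv2.INTER_CUBIC)
c=cv2.resize(a,(400,300)); e=cv2.resize(cv2.imread('pics/scene8.png')[220:330,265:410],(395,300),interpolation=cv2.INTER_CUBIC)
m=np.zeros((600,800,3),np.uint8); m[:300,:400]=c; m[:300,400:795]=e; m[300:600,:464]=b[:300]; cv2.imwrite('pics/mosaic.png',m)"
```

```text
[ 0.59227209 -0.11058766  0.12606649] [ 0.1750377  -0.02723479 -0.2700375 ]
tare from wrist6 [ 0.48317746 -0.11435105  0.053     ] [ 0.48552923 -0.11621158  0.053     ]
xyz [-0.0197 -0.2723  0.0646] rot [0.0013 0.0005 0.0002]
```

View pics/mosaic.png

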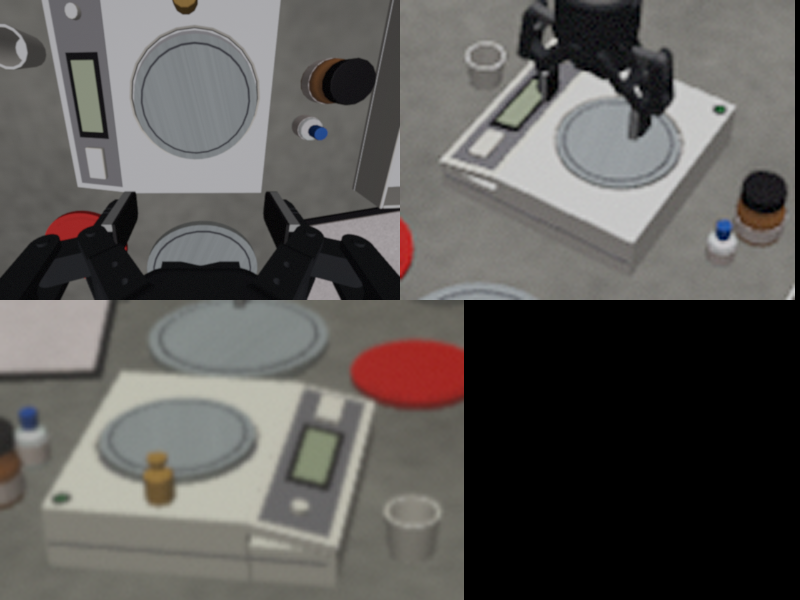

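The mosaic shows the pan concentric and level in the well, the brass weight still standing, and the hand clear. Both tare key measurements agree at about (0.484, -0.115). I'll close the fingers and move over it.

Request:
carry_out([
  {"x": 0,"y": -0.05,"z": 0,"rx": 0,"ry": 0,"rz": 0},
  {"x": 0,"y": -0.12,"z": 0,"rx": 0,"ry": 0,"rz": 0},
  {"x": -0.01,"y": -0.2,"z": 0,"rx": 0,"ry": 0,"rz": 0},
  {"x": -0.02,"y": -0.27,"z": 0.03,"rx": 0,"ry": 0,"rz": 0},
  {"x": -0.02,"y": -0.27,"z": 0.06,"rx": 0,"ry": 0,"rz": 0},
  {"x": -0.02,"y": -0.27,"z": 0.06,"rx": 0,"ry": 0,"rz": 0},
  {"x": -0.02,"y": -0.27,"z": 0.06,"rx": 0,"ry": 0,"rz": 0},
  {"x": -0.02,"y": -0.27,"z": 0.06,"rx": 0,"ry": 0,"rz": 0},
  {"x": -0.02,"y": -0.27,"z": 0.06,"rx": 0,"ry": 0,"rz": 0},
  {"x": -0.02,"y": -0.27,"z": 0.06,"rx": 0,"ry": 0,"rz": 0},
], fingers=1, newtons=20)

```text
t: 11.82
eef_pos: [0.4846, -0.1143, 0.1011]
tool_rot: [179.9, 0.0, 87.9]
contact_force: [-0.1, 0.8, 0.1]
width: 0.0
finger_force: 0.0
```

```bash
python3 -c "
from h import *
print(ray('wrist8',152,261,.053))
o=ctrl.get_obs();print(o['eef_pos'],o['width'],o['contact_force'])
to((.484,-.1155,.056),87.8)"
```

```text
[ 0.48225625 -0.11592863  0.053     ]
[ 0.48464445 -0.11434118  0.10109503] 0.00013924536185870432 [-0.09095567  0.84302926  0.12224181]
xyz [-0.0029 -0.0016  0.1127] rot [0.0006 0.0003 0.0006]
```

Request:
carry_out([
  {"x": -0.002,"y": -0.002,"z": 0.06,"rx": 0,"ry": 0,"rz": 0},
  {"x": -0.002,"y": -0.002,"z": 0.1,"rx": 0,"ry": 0,"rz": 0},
  {"x": -0.002,"y": -0.002,"z": 0.112,"rx": 0,"ry": 0,"rz": 0},
  {"x": -0.002,"y": -0.002,"z": 0.116,"rx": 0,"ry": 0,"rz": 0},
  {"x": -0.002,"y": -0.002,"z": 0.119,"rx": 0,"ry": 0,"rz": 0},
  {"x": -0.002,"y": -0.002,"z": 0.119,"rx": 0,"ry": 0,"rz": 0},
])

```text
t: 12.32
eef_pos: [0.483, -0.1149, 0.0536]
tool_rot: [180.0, 0.0, 87.8]
contact_force: [-2.4, 1.1, 0.4]
width: 0.002
finger_force: 0.9
```

Request:
carry_out([
  {"x": 0,"y": 0,"z": 0.001,"rx": 0,"ry": 0,"rz": 0},
  {"x": 0,"y": 0,"z": 0.002,"rx": 0,"ry": 0,"rz": 0},
  {"x": 0,"y": 0,"z": 0.002,"rx": 0,"ry": 0,"rz": 0},
])

```text
t: 12.57
eef_pos: [0.4833, -0.1151, 0.0529]
tool_rot: [179.9, 0.0, 87.8]
contact_force: [-1.0, 1.7, 2.7]
width: -0.001
finger_force: 1.1
```

Request:
carry_out([
  {"x": 0,"y": 0,"z": 0.0015,"rx": 0,"ry": 0,"rz": 0},
  {"x": 0,"y": 0,"z": 0.003,"rx": 0,"ry": 0,"rz": 0},
  {"x": 0,"y": 0,"z": 0.0045,"rx": 0,"ry": 0,"rz": 0},
  {"x": 0,"y": 0,"z": 0.0045,"rx": 0,"ry": 0,"rz": 0},
])

```text
t: 12.9
eef_pos: [0.4837, -0.1151, 0.0512]
tool_rot: [179.9, 0.0, 87.8]
contact_force: [0.5, 0.4, 7.5]
width: -0.001
finger_force: 3.4
```

Request:
carry_out([
  {"x": 0,"y": 0,"z": 0.0015,"rx": 0,"ry": 0,"rz": 0},
  {"x": 0,"y": 0,"z": 0.0025,"rx": 0,"ry": 0,"rz": 0},
  {"x": 0,"y": 0,"z": 0.0025,"rx": 0,"ry": 0,"rz": 0},
])

```text
t: 13.15
eef_pos: [0.4838, -0.1151, 0.0509]
tool_rot: [179.9, 0.0, 87.8]
contact_force: [-2.2, 1.9, 13.6]
width: -0.002
finger_force: 6.9
```

Force rose to 13.6 N with almost no further travel, so the key is fully down after roughly 3 mm. I'll release it and rise clear.

Request:
carry_out([
  {"x": 0,"y": 0,"z": -0.005,"rx": 0,"ry": 0,"rz": 0},
  {"x": 0,"y": 0,"z": -0.02,"rx": 0,"ry": 0,"rz": 0},
  {"x": 0,"y": 0,"z": -0.08,"rx": 0,"ry": 0,"rz": 0},
  {"x": 0,"y": 0,"z": -0.16,"rx": 0,"ry": 0,"rz": 0},
  {"x": 0,"y": 0,"z": -0.25,"rx": 0,"ry": 0,"rz": 0},
  {"x": 0,"y": 0,"z": -0.25,"rx": 0,"ry": 0,"rz": 0},
  {"x": 0,"y": 0,"z": -0.25,"rx": 0,"ry": 0,"rz": 0},
  {"x": 0,"y": 0,"z": -0.25,"rx": 0,"ry": 0,"rz": 0},
])

```text
t: 13.82
eef_pos: [0.4825, -0.1149, 0.1493]
tool_rot: [-180.0, 0.0, 87.8]
contact_force: [-0.6, -0.1, -0.7]
width: 0.004
finger_force: 0.0
```

```bash
python3 -c "
from h import *
a=cv2.imread('pics/side8.png').astype(int);b=grab('side','side9')['img'].astype(int)
d=np.abs(a-b).mean(2)[225:300,215:335];print('balance-area change',d.mean().round(2),d.max(),(d>40).sum())
o=ctrl.get_obs();print(o['t'],o['eef_pos'],o['contact_force'])
print(ctrl.close_job())"
```

```text
balance-area change 1.07 4.666666666666667 0
13.8667 [ 0.4819911  -0.11464598  0.14852243] [0.30738832 0.1036421  0.14145265]
the job is handed in; nothing more can be done
None
```

I pushed the pan home and level in the well, pressed the tare key fully down and released it. The on/off key and the check weight were left alone, and I handed the job in at 13.9 s; no verdict came back.

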